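Retire a spent gas filter cartridge and cap its socket

TASK

The square filter cartridge with the flat grip bar is spent: pull it straight up out of its sprung socket and set it down, foot first, inside the empty crate (it may lean there; do not drop it). Then lift the dust cover up and off its hook and set it, not dropping it, over the socket you have emptied, so that it sits down flat on the block all round the raised collar. Leave the round cartridge plugged in and everything else on the bench where it is.

Things in the scene. Friction and masses are not known exactly. Their poses are not given: they have to be found in the camera images.
- cartridge: Spent filter cartridge: square grey body 46 x 46 mm, aluminium bands, black flat grip bar on top, 155 tall, 0.15 to 0.31 kg. Origin: centre of its foot's underside, z up. Foot 28 x 28, z=0 to 50; body z=50 to 115; grip bar z=115 to 155, 44 long in x, 14 thick in y. Starts plugged upright in 'base', origin 20 above the table, same yaw as the block.
- cartridge_grip (a point): Middle of the grip bar, 138 mm above the cartridge's origin; axes as the cartridge's. Pinch the bar across y (14 thick).
- base: White block fixed to the table, 100 (x) x 80 (y) x 60 mm high, holding the square cartridge. Origin: centre of its underside, z up. Socket 30 x 30, floor at z=20, in a raised aluminium collar 44 x 44 outside, top at z=68. A sprung detent at its +y side holds the foot: it yields to a straight upward pull of 10 to 20 N in the first 15 mm; after 48 of lift the foot is clear.
- socket_mouth (a point): Centre of the socket's mouth at the top of the collar of 'base', 68 above the table; axes as the block's.
- round_cartridge: The other filter cartridge, still good: slender round grey body 36 diameter with a round black knob 26 diameter on top, 170 tall overall, plugged in the second, identical block. Its foot, 28 x 28, is like the square one's. Origin at the centre of the foot's underside. Leave it plugged in.
- base_round: The second socket block, same as 'base', holding the round cartridge; the cartridge's top stands 190 above the table. The two blocks and the crate may be in any order from left to right.
- crate: Open grey plastic crate fixed to the table, 120 (x) x 110 (y) outside, 75 high, walls and floor 5 thick, empty: for used cartridges. Origin at the centre of its underside, z up.
- hook: Steel hook stand fixed to the table: round foot 100 mm diameter, post 16 diameter, 190 high; an 8 mm bar leaves the post with its axis 170 above the table, runs level along the stand's -x for 88, then turns up to a tip 104 from the post, 196 above the table at most. Origin under the post at table level.
- hook_tip (a point): The hook's upturned tip: 104 along the stand's -x axis from the post, 192 above the table.
- cover: Aluminium dust cover, 0.1 to 0.21 kg: square lid 62 x 62 mm with a skirt 54 x 54 inside, 12 deep, lid top at z=17, steel bail on it up to z=73. Origin: centre of the skirt's lower edge, z up. Hangs level on the hook's level bar, 70 from the post, same yaw as the stand. To free it: up 30 or more, then 70 or more along the stand's -x. Seated: origin 60 above the table, 5 to spare round the collar.
- cover_grip (a point): Grip point between the bail's uprights, 50 mm above the cover's origin, axes as the cover's. Uprights: 12 wide in x, 6 thick, z=17 to 67, 46 over their outer faces: pinch them there across y. Top bar z=67 to 73, 12 wide; the window, 34 wide and 50 high, has the hook's bar through it.
- wrench: Bystander, leave alone: loose open-ended wrench, 160 long, lying on the table near the robot. Sizes in mm.
- screwdriver: Bystander, leave alone: loose screwdriver, 170 long, lying on the table near the robot. Sizes in mm.
- solvent_bottle: Bystander, leave alone: loose amber glass bottle, 70 diameter, 140 tall, at the back; origin at the centre of its underside. Sizes in mm.
- jar: Bystander, leave alone: loose small glass jar with white lid, 50 diameter, 60 tall, 105 behind the block 'base'; origin under its centre. Sizes in mm.
- septa_box: Bystander, leave alone: loose cardboard box 70 x 90 x 35 high, behind the block 'base_round'; origin under its centre. Sizes in mm.
- beaker: Bystander, leave alone: loose glass beaker, 64 diameter, 80 tall, at the back; origin under its centre. Sizes in mm.
- vial_case: Bystander, leave alone: loose white plastic case 90 x 60 x 40 high, front right; origin under its centre. Sizes in mm.
Not all that is in view belongs to the job. Leave any red or turquoise look-alike of the cartridge alone.

How it is judged:
By the outcome, as a careful person would: the job done as asked, in the order asked, and still so for the second after the job is handed in, with the robot touching nothing.
It also fails if it takes over 67 s, if anything falls off the work surface, if the arm or the gripper's body presses on something with over 40 N, if the wrist force passes 120 N, or if a joint passes its speed limit or range.

ROBOT

A 6-joint arm with a two-finger parallel gripper is mounted at the origin on the work surface. World frame = base frame: x ahead of the robot, y to its left, z up, the work surface at z = 0. Lengths are in m, angles in rad, forces in N, time in s.
With the tool pointing down it reaches from about 0.4 to 0.825 m from the base axis. Payload 7 kg.
Tool frame: the origin (TCP) lies midway between the tips of the shut fingers; the grasp point (between the pads) lies 19 mm behind it; z points along the fingers, y is the line along which they close (so a half turn about z gives the same grasp; the last joint's range is limited). The gripper opens to 88 mm and grips with 3 to 60 N. Pads are 19 mm wide; open, the fingers measure 130 mm over their backs; the gripper's body (78 mm by 193 mm) begins 47 mm behind the grasp point.
Start: joints at [1.414, 0.359, 0.012, 0, -1.224, -0.288], TCP at [0.29, 0.609, 0.227] pointing down, gripper open.
Joint ranges: [-3.07, 3.07], [-1.43, 2.12], [-1.02, 1.25], [-3.03, 1.67], [-3.05, -0], [-3.03, 3.03]. Speed limits (rad/s): [2.39, 2.39, 3.01, 3.14, 3.14, 3.14].

INTERFACE

Orientations are given as [roll, pitch, yaw] about the fixed x, y, z axes, in that order (R = Rz(yaw) Ry(pitch) Rx(roll)).
In Python, from station import get_state, grab_frame, calibration, job_done, boxes_of, regions_of, spot_point gives the robot as it stands. The module is installed in compiled form; this text tells all that it offers.
- The arm moves only by the tool arm_command, never from a script. Its argument "commands" is a list of rows, each an object of numbers: "tx", "ty", "tz": the shift along the tool's x, y, z each as a share of 25 cm, from -1 to 1; "twist": the turn about the tool's z as a share of 180 degrees, from -1 to 1. A call has exactly 8 rows; each row is the pose to reach, as a shift and turn from the pose commanded when the call began, along the tool's axes at that moment, turning the shorter way round; what a row does not reach only later rows make up. A row lasts 1/12 s, in which the tool goes at most 41.7 mm and 7.16 degrees, less where a joint would pass 70% of its speed; a pose out of reach is approached as far as the arm can. A call with a number of a shift or a turn outside -1 to 1 is refused whole. A call with a gripper value outside its range is refused whole. "claw" is the opening, from 0 (shut) to 1 (fully open), set as the call begins (left out, the last holds). The fingers move at their own pace and stop on an object; "grip_force" is the grip in N (left out, the last holds). Time passes only in rows, so rows that repeat a pose let the fingers close, or fill a call up. It gives the time, the measured TCP pose, the force, the opening and the grip force at its end, in the units of the state.
- get_state(): the state, without advancing time (a new reading comes with each control period).
- grab_frame(name): name is "side" or "top"; returns the picture (420x560x3 uint8, red, green, blue); there is no depth.
- calibration(name): a dict with "camera_matrix" (3x3 intrinsics, pixels), "k1" (the pictures are not rectified: a ray, as slopes to the right and down, at radius r is drawn at 1 + k1 r^2 times it, then the intrinsics apply), "extrinsics" (4x4, takes a point from camera to world coordinates). Camera axes: x right, y down, z forward; pixel columns grow to the right and rows downward; lengths in m; the calibration is good to about 2 mm. A picture is of the moment at which its call begins. calibration takes no time and is no camera call.
- job_done(): hands the job in; it is judged then, once.
Trained networks look in the newest picture that a camera, given by its name, has taken for a name from the list of things; names that differ only in an ending like _2 or _b are one class to them, and where a whole thing is asked for, a point or a joint stands for the part that bears it (a point fixed in the world has none). Each returns a list of dicts, best first, with "score" (0 to 1); they miss things now and then, are a little off and sometimes report something else, mostly with a low value. They report only what shows in the picture. A call takes as long as a camera call. They do not tell look-alikes from the thing itself.
- boxes_of(query, camera): "rect" ([left, top, right, bottom] in pixels, round what is visible of it).
- regions_of(query, camera): "region" (420x560 bool, what is visible of it) and "rect" ([left, top, right, bottom] in pixels, round what is visible of it).
- spot_point(query, camera): "uv" ([column, row] in pixels: a listed point, or the origin of a listed thing).
The state is a dict: "t": time; "q": joint angles; "qd": joint speeds; "joint_efforts": joint torques, N m; "eef_pos": TCP position; "ee_rot": TCP orientation; "force": force on the tool from outside, world axes, zero at the start; "moment": the same for the moment, N m; "width": finger opening in m; "gripper_force": force on a finger pad.
Only numpy, scipy, OpenCV 4.12 (cv2) and the standard library are available. Lean on these libraries where they do the work, as an engineer would, in place of code of your own. Each camera call takes 0.05 s, during which the arm holds its last target. There are 200 camera calls.

## Working session

There is one attempt and no reset: what is moved stays moved. The work goes in short steps, Python scripts to look and compute and a tool call to move; the robot and the scene stay as the last step left them, time stands still between calls to the robot, and variables do not carry over. Pictures are saved under pics/ and viewed, at most 13 in all, crops included, and the job is handed in when it is done.

Besides the shell and the picture viewer there is one more tool, called after "Request:" by a JSON object that holds its "name" and its "arguments". arm_command: Moves the arm, as the interface text tells. Shift numbers are shares of 25 cm and turn numbers shares of 180 degrees, none past 1 either way. Its arguments: {"type":"object","properties":{"commands":{"type":"array"},"claw":{"type":"number"},"grip_force":{"type":"number"}},"required":["commands"]}

```bash
mkdir -p pics; cat > h.py <<'E'
import numpy as np, cv2
from station import *
def cam(n):
    c=calibration(n); return np.array(c["camera_matrix"]),c["k1"],np.array(c["extrinsics"])
def ray(n,uv):
    K,k1,E=cam(n)
    p=cv2.undistortPoints(np.array([[uv]],float),K,np.array([k1,0,0,0.]))[0,0]
    d=E[:3,:3]@np.array([p[0],p[1],1]); return E[:3,3],d
def atz(n,uv,z):
    o,d=ray(n,uv); return o+d*(z-o[2])/d[2]
def proj(n,P):
    K,k1,E=cam(n); M=np.linalg.inv(E)
    return cv2.projectPoints(np.atleast_2d(np.array(P,float)),cv2.Rodrigues(M[:3,:3])[0],M[:3,3],K,np.array([k1,0,0,0.]))[0][:,0]
def tri(a,b):
    (o,d),(p,e)=ray(*a),ray(*b)
    s=np.linalg.lstsq(np.c_[d,-e],p-o,rcond=None)[0]
    A=o+d*s[0];B=p+e*s[1]; return (A+B)/2,np.linalg.norm(A-B)
def save(n,f):
    cv2.imwrite(f,cv2.cvtColor(grab_frame(n),cv2.COLOR_RGB2BGR))
E
python3 - <<'E'
from h import *
np.set_printoptions(precision=4,suppress=True)
for n in("top","side"):
    save(n,f"pics/{n}0.png"); print(n,cam(n))
    for q in("cartridge","cartridge_grip","base","socket_mouth","round_cartridge","base_round","crate","hook","hook_tip","cover","cover_grip","jar"):
        print(q,[(np.round(r["uv"],1).tolist(),round(r["score"],2)) for r in spot_point(q,n)[:3]])
s=get_state();print(s["t"],s["eef_pos"],s["ee_rot"],s["force"])
a=cv2.imread("pics/top0.png");b=cv2.imread("pics/side0.png")
E
```

```text
top (array([[418.5167,   0.    , 278.3659],
       [  0.    , 418.5167, 210.4596],
       [  0.    ,   0.    ,   1.    ]]), -0.02349777022515182, array([[-0.0081, -0.9984,  0.0566,  0.4982],
       [-0.9999,  0.0085,  0.007 , -0.0058],
       [-0.0074, -0.0565, -0.9984,  1.3023],
       [ 0.    ,  0.    ,  0.    ,  1.    ]]))
cartridge [([319.7, 271.5], 0.88), ([347.6, 242.0], 0.67), ([312.6, 227.8], 0.54)]
cartridge_grip [([359.7, 244.0], 0.69), ([315.2, 228.0], 0.66), ([325.2, 275.2], 0.61)]
base [([313.4, 227.0], 0.96)]
socket_mouth [([313.4, 226.2], 0.88)]
round_cartridge [([257.2, 218.5], 0.58)]
base_round [([254.4, 218.7], 0.96)]
crate [([170.6, 215.3], 0.91)]
hook [([379.0, 183.3], 0.61)]
hook_tip [([406.8, 217.9], 0.67)]
cover [([391.5, 207.2], 0.83)]
cover_grip [([394.4, 203.6], 0.65), ([391.2, 208.3], 0.16)]
jar [([308.8, 195.7], 0.65)]
side (array([[493.8213,   0.    , 281.1758],
       [  0.    , 493.8213, 213.9938],
       [  0.    ,   0.    ,   1.    ]]), -0.18302238146452973, array([[ 0.9876, -0.1216,  0.0993,  0.4423],
       [-0.1567, -0.7277,  0.6678, -0.9157],
       [-0.0089, -0.6751, -0.7377,  1.1318],
       [ 0.    ,  0.    ,  0.    ,  1.    ]]))
cartridge [([266.7, 264.1], 0.95), ([216.8, 281.6], 0.86), ([251.5, 304.4], 0.7)]
cartridge_grip [([261.0, 232.5], 0.79), ([210.5, 252.6], 0.68), ([249.6, 276.6], 0.61)]
base [([262.3, 268.5], 0.58)]
socket_mouth [([261.7, 254.3], 0.85)]
round_cartridge [([262.6, 218.0], 0.93)]
base_round [([263.6, 222.2], 0.57)]
crate [([259.3, 162.6], 0.96)]
hook [([324.5, 332.2], 0.64)]
hook_tip [([289.2, 298.4], 0.96), ([217.8, 247.3], 0.24)]
cover [([303.4, 318.8], 0.67)]
cover_grip [([301.1, 305.0], 0.86)]
jar [([298.6, 262.9], 0.94), ([323.7, 330.3], 0.4)]
1.3 [0.2905 0.6093 0.2266] [-3.1415  0.     -0.4448] [0.5118 0.3126 0.3844]
```

View pics/top0.png

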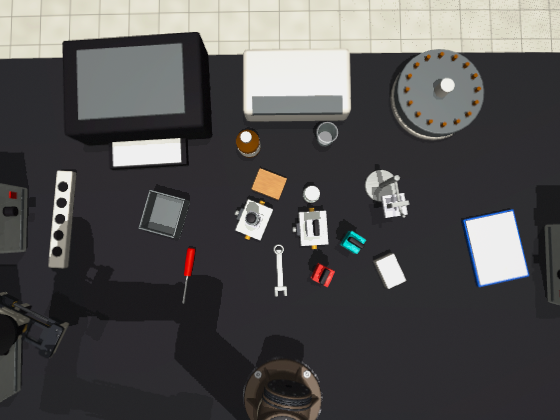

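View pics/side0.png

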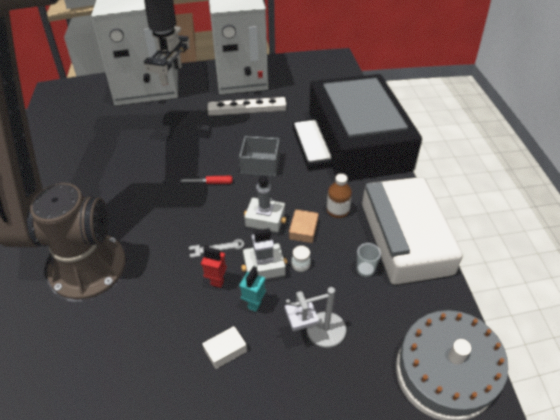

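The top view shows, from left to right: the crate (165,213), the round cartridge's block (254,219), the square cartridge's block (313,228), the turquoise look-alike (353,242), the red look-alike (322,275), and the cover on the hook (394,204). There are three square-cartridge candidates. The grey one at top (313,228) / side (262,240) sits in the white block and fits the description. The other two are coloured look-alikes. I'll confirm this in one enlarged crop.

```bash
python3 - <<'E'
from h import *
np.set_printoptions(precision=4,suppress=True)
a=cv2.imread("pics/top0.png")[160:290,220:420];b=cv2.imread("pics/side0.png")[210:360,190:360]
a=cv2.resize(a,None,fx=4,fy=4,interpolation=cv2.INTER_CUBIC)[:, :]
b=cv2.resize(b,None,fx=3.4667,fy=3.4667,interpolation=cv2.INTER_CUBIC)
cv2.imwrite("pics/crop.png",cv2.resize(a,(800,520))); cv2.imwrite("pics/cropb.png",b)
for q,u,v in(("grip",(315.2,228),(261,232.5)),("socket",(313.4,226.2),(261.7,254.3)),("tip",(406.8,217.9),(289.2,298.4)),("covergrip",(394.4,203.6),(301.1,305)),("crate",(170.6,215.3),(259.3,162.6)),("round",(254.4,218.7),(263.6,222.2)),("hook",(379,183.3),(324.5,332.2)),("jar",(308.8,195.7),(298.6,262.9)),("cover",(391.5,207.2),(303.4,318.8)),("red",(325.2,275.2),(210.5,252.6)),("turq",(359.7,244),(249.6,276.6))):
    print(q,*tri(("top",u),("side",v)))
print(atz("top",(308.8,195.7),0),atz("top",(313.4,227),0),atz("top",(379,183.3),0),atz("top",(170.6,215.3),0))
E
```

```text
grip [ 0.5126 -0.0972  0.1668] 0.0029277928536880736
socket [ 0.515  -0.099   0.0781] 0.011320304958344657
tip [ 0.541  -0.3333  0.2114] 0.006538826555252963
covergrip [ 0.5774 -0.3177  0.1509] 0.004522694893272085
crate [0.5573 0.3348 0.0208] 0.0028371588786141365
round [0.5412 0.078  0.0067] 0.010930838203306995
hook [ 0.6483 -0.313  -0.0068] 0.013857660034884851
jar [ 0.6149 -0.0915  0.0072] 0.0036404636850810084
cover [ 0.5769 -0.3241  0.0977] 0.007632033153228432
red [ 0.3808 -0.1248  0.1451] 0.007626752552083083
turq [ 0.4681 -0.2196  0.1528] 0.0028004665575769444
[ 0.6174 -0.0921  0.    ] [ 0.5196 -0.1052  0.    ] [ 0.6544 -0.3121  0.    ] [0.5597 0.3402 0.    ]
```

View pics/crop.png

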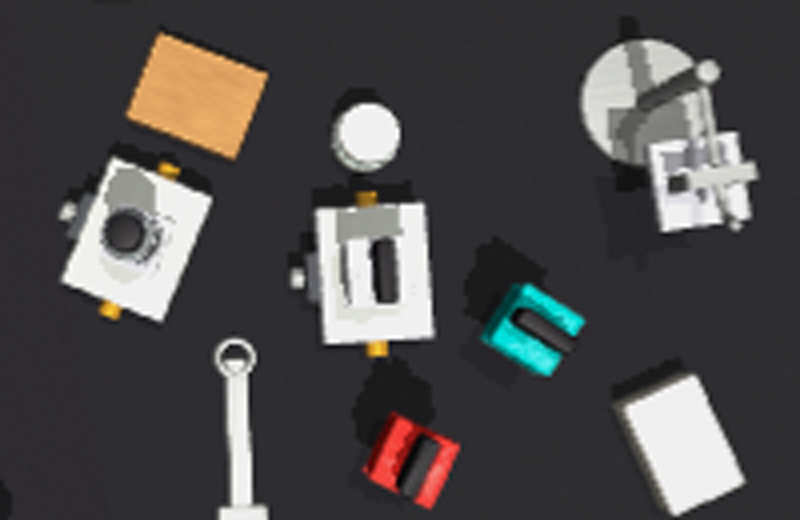

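View pics/cropb.png

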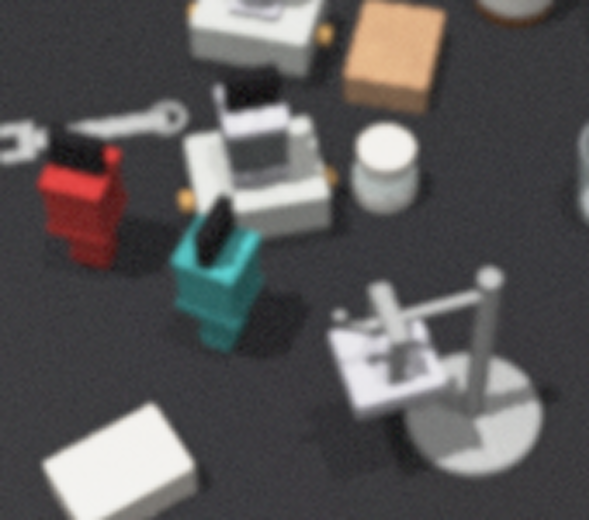

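The crops confirm it: the grey cartridge with the black bar stands in the white block at top (313,228), with its long axis near world x. The red and turquoise ones are look-alikes. Next I'll work out the block's pose and the first moves.

```bash
cat >> h.py <<'E'
def go(p,yaw,s=None,grasp=True):
    "shares from the present pose to a grasp point p (world) with tool yaw in degrees"
    s=s or get_state(); y=s["ee_rot"][2]; p=np.array(p,float)-([0,0,.019] if grasp else 0)
    d=p-s["eef_pos"]; c,n=np.cos(y),np.sin(y)
    t=np.array([d[0]*c+d[1]*n, d[0]*n-d[1]*c, -d[2]])/.25
    w=-(np.degrees(np.radians(yaw)-y)+180)%360-180; w=(-(yaw-np.degrees(y))+180)%360-180
    print("t",round(s["t"],2),"pos",np.round(s["eef_pos"],4),"yaw",round(np.degrees(y),2),"-> tx ty tz",np.round(t,3),"twist",round(w/180,4))
E
python3 - <<'E'
from h import *
np.set_printoptions(precision=4,suppress=True)
C=np.array([(315,208),(425,203),(435,338),(325,345)])/4+[219.9,159.9]
P=np.array([atz("top",c,.06) for c in C]);print(P[:,:2],P.mean(0))
e=P[0]-P[3]+P[1]-P[2];f=P[0]-P[1]+P[3]-P[2];print(np.degrees(np.arctan2(e[1],e[0])),np.degrees(np.arctan2(-f[0],f[1])),np.linalg.norm(e)/2,np.linalg.norm(f)/2)
B=np.array([(372,238),(392,236),(398,301),(378,303)])/4+[219.9,159.9]
P=np.array([atz("top",c,.175) for c in B]);print(P.mean(0));e=P[0]-P[3]+P[1]-P[2];print(np.degrees(np.arctan2(e[1],e[0])))
C=np.array([(650,150),(738,133),(752,215),(663,233)])/4+[219.9,159.9]
P=np.array([atz("top",c,.124) for c in C]);print("lid",P.mean(0));e=P[0]-P[3]+P[1]-P[2];print(np.degrees(np.arctan2(e[1],e[0])))
r=regions_of("crate","top")[0]["region"].astype(np.uint8);c=cv2.findContours(r,0,2)[0];c=max(c,key=cv2.contourArea)
b=cv2.boxPoints(cv2.minAreaRect(c));P=np.array([atz("top",x,.075) for x in b]);print("crate",P[:,:2],P.mean(0))
go((.515,-.098,.26),4)
E
```

```text
[[ 0.5638 -0.0574]
 [ 0.5668 -0.1391]
 [ 0.4668 -0.1451]
 [ 0.4623 -0.0637]] [ 0.5149 -0.1013  0.06  ]
3.4834348689187413 2.6392079713906504 0.10098221557189076 0.08165890109267823
[ 0.5159 -0.0992  0.175 ]
4.532675696363707
lid [ 0.576 -0.327  0.124]
7.935291877888203
crate [[0.5187 0.4191]
 [0.6368 0.3906]
 [0.6033 0.261 ]
 [0.4858 0.2901]] [0.5611 0.3402 0.075 ]
t 1.35 pos [0.2905 0.6093 0.2266] yaw -25.48 -> tx ty tz [ 2.028  2.167 -0.058] twist -0.1638
```

Request:
{"name": "arm_command", "arguments": {"commands": [{"tx": 0.9, "ty": 0.9, "tz": -0.1}, {"tx": 0.9, "ty": 0.9, "tz": -0.1}, {"tx": 0.9, "ty": 0.9, "tz": -0.1}, {"tx": 0.9, "ty": 0.9, "tz": -0.1}, {"tx": 0.9, "ty": 0.9, "tz": -0.1}, {"tx": 0.9, "ty": 0.9, "tz": -0.1}, {"tx": 0.9, "ty": 0.9, "tz": -0.1}, {"tx": 0.9, "ty": 0.9, "tz": -0.1}], "claw": 0.6}}

```text
invalid input
```

Request:
{"name": "arm_command", "arguments": {"commands": [{"tx": 0.9, "ty": 0.9, "tz": 0}, {"tx": 0.9, "ty": 0.9, "tz": 0}, {"tx": 0.9, "ty": 0.9, "tz": 0}, {"tx": 0.9, "ty": 0.9, "tz": 0}, {"tx": 0.9, "ty": 0.9, "tz": 0}, {"tx": 0.9, "ty": 0.9, "tz": 0}, {"tx": 0.9, "ty": 0.9, "tz": 0}, {"tx": 0.9, "ty": 0.9, "tz": 0}]}}

```text
invalid input
```

```bash
python3 - <<'E'
from h import *
go((.5155,-.100,.26),3.5); print(get_state()["q"])
E
```

```text
t 1.35 pos [0.2905 0.6093 0.2266] yaw -25.48 -> tx ty tz [ 2.033  2.174 -0.058] twist -0.161
[ 1.41408376e+00  3.58587677e-01  1.18882818e-02  1.70053907e-05
 -1.22411150e+00 -2.88061601e-01]
```

Request:
{"name": "arm_command", "arguments": {"commands": [{"tx": 0.9, "ty": 0.9, "tz": -0.1, "twist": 0}, {"tx": 0.9, "ty": 0.9, "tz": -0.1, "twist": 0}, {"tx": 0.9, "ty": 0.9, "tz": -0.1, "twist": 0}, {"tx": 0.9, "ty": 0.9, "tz": -0.1, "twist": 0}, {"tx": 0.9, "ty": 0.9, "tz": -0.1, "twist": 0}, {"tx": 0.9, "ty": 0.9, "tz": -0.1, "twist": 0}, {"tx": 0.9, "ty": 0.9, "tz": -0.1, "twist": 0}, {"tx": 0.9, "ty": 0.9, "tz": -0.1, "twist": 0}], "claw": 0.6, "grip_force": 40}}

```text
t: 2.02
eef_pos: [0.3971, 0.3063, 0.2523]
ee_rot: [-3.141, -0.0, -0.445]
force: [1.8, 0.3, 0.1]
width: 0.0527
gripper_force: 0.0
```

Request:
{"name": "arm_command", "arguments": {"commands": [{"tx": 0.9, "ty": 0.9, "tz": 0, "twist": 0}, {"tx": 0.9, "ty": 0.9, "tz": 0, "twist": 0}, {"tx": 0.9, "ty": 0.9, "tz": 0, "twist": 0}, {"tx": 0.9, "ty": 0.9, "tz": 0, "twist": 0}, {"tx": 0.9, "ty": 0.9, "tz": 0, "twist": 0}, {"tx": 0.9, "ty": 0.9, "tz": 0, "twist": 0}, {"tx": 0.9, "ty": 0.9, "tz": 0, "twist": 0}, {"tx": 0.9, "ty": 0.9, "tz": 0, "twist": 0}]}}

```text
t: 2.68
eef_pos: [0.5035, 0.0064, 0.2519]
ee_rot: [-3.141, -0.001, -0.446]
force: [0.2, 0.2, 0.6]
width: 0.0527
gripper_force: 0.0
```

```bash
python3 - <<'E'
from h import *
go((.5155,-.100,.26),3.5); print(get_state()["q"])
E
```

```text
t 2.68 pos [0.5035 0.0064 0.2519] yaw -25.55 -> tx ty tz [0.227 0.363 0.044] twist -0.1614
[ 4.03767038e-01  5.62764219e-02 -3.18164345e-01  4.12562394e-04
 -1.19577373e+00  7.21007739e-01]
```

Request:
{"name": "arm_command", "arguments": {"commands": [{"tx": 0.227, "ty": 0.363, "tz": 0.04, "twist": -0.161}, {"tx": 0.227, "ty": 0.363, "tz": 0.04, "twist": -0.161}, {"tx": 0.227, "ty": 0.363, "tz": 0.04, "twist": -0.161}, {"tx": 0.227, "ty": 0.363, "tz": 0.04, "twist": -0.161}, {"tx": 0.227, "ty": 0.363, "tz": 0.04, "twist": -0.161}, {"tx": 0.227, "ty": 0.363, "tz": 0.04, "twist": -0.161}, {"tx": 0.227, "ty": 0.363, "tz": 0.04, "twist": -0.161}, {"tx": 0.227, "ty": 0.363, "tz": 0.04, "twist": -0.161}]}}

```text
t: 3.35
eef_pos: [0.5153, -0.0966, 0.2417]
ee_rot: [-3.142, -0.0, 0.059]
force: [0.3, 1.1, 0.5]
width: 0.0524
gripper_force: 0.0
```

```bash
python3 - <<'E'
from h import *
go((.5155,-.100,.158),3.5)
save("side","pics/s1.png")
b=cv2.imread("pics/s1.png")[190:310,180:340]
cv2.imwrite("pics/s1c.png",cv2.resize(b,None,fx=4.5,fy=4.5,interpolation=cv2.INTER_CUBIC))
s=get_state();print(proj("side",[s["eef_pos"],(.5155,-.1,.175)]),"crop origin 180,190 x4.5")
E
```

```text
t 3.35 pos [ 0.5153 -0.0966  0.2417] yaw 3.4 -> tx ty tz [0.    0.014 0.411] twist -0.0005
[[261.42275456 212.29550586]
 [262.69525611 231.03768497]] crop origin 180,190 x4.5
```

View pics/s1c.png

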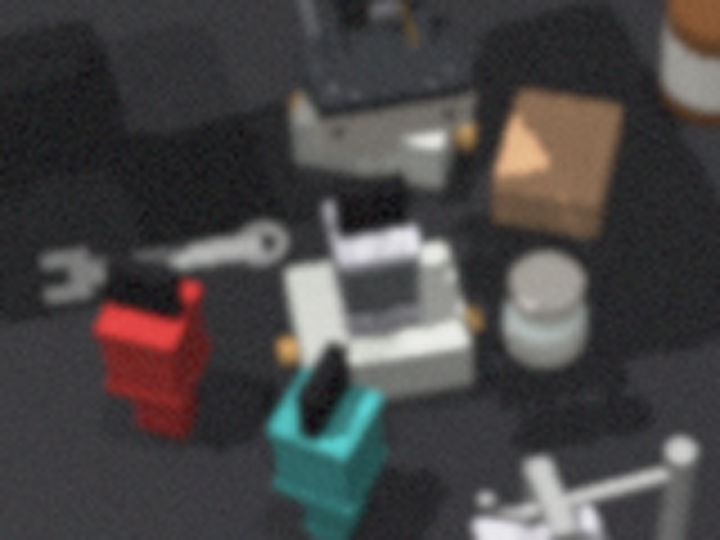

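The grey bar shows at crop (370,190), i.e. side (262,232). That is within 1 px of my prediction, so I'll descend and close gently.

Request:
{"name": "arm_command", "arguments": {"commands": [{"tx": 0, "ty": 0.014, "tz": 0.12, "twist": 0}, {"tx": 0, "ty": 0.014, "tz": 0.24, "twist": 0}, {"tx": 0, "ty": 0.014, "tz": 0.33, "twist": 0}, {"tx": 0, "ty": 0.014, "tz": 0.37, "twist": 0}, {"tx": 0, "ty": 0.014, "tz": 0.4, "twist": 0}, {"tx": 0, "ty": 0.014, "tz": 0.4, "twist": 0}, {"tx": 0, "ty": 0.014, "tz": 0.4, "twist": 0}, {"tx": 0, "ty": 0.014, "tz": 0.4, "twist": 0}]}}

```text
t: 4.07
eef_pos: [0.5165, -0.1002, 0.143]
ee_rot: [3.141, -0.002, 0.061]
force: [1.3, 0.1, 0.6]
width: 0.0524
gripper_force: 0.0
```

Request:
{"name": "arm_command", "arguments": {"commands": [{"tx": 0, "ty": 0, "tz": 0, "twist": 0}, {"tx": 0, "ty": 0, "tz": 0, "twist": 0}, {"tx": 0, "ty": 0, "tz": 0, "twist": 0}, {"tx": 0, "ty": 0, "tz": 0, "twist": 0}, {"tx": 0, "ty": 0, "tz": 0, "twist": 0}, {"tx": 0, "ty": 0, "tz": 0, "twist": 0}, {"tx": 0, "ty": 0, "tz": 0, "twist": 0}, {"tx": 0, "ty": 0, "tz": 0, "twist": 0}], "claw": 0, "grip_force": 8}}

```text
t: 4.73
eef_pos: [0.5155, -0.1001, 0.1416]
ee_rot: [-3.141, -0.0, 0.061]
force: [-0.3, 1.3, 0.4]
width: 0.0148
gripper_force: 8.0
```

Request:
{"name": "arm_command", "arguments": {"commands": [{"tx": 0, "ty": 0, "tz": 0, "twist": 0}, {"tx": 0, "ty": 0, "tz": 0, "twist": 0}, {"tx": 0, "ty": 0, "tz": 0, "twist": 0}, {"tx": 0, "ty": 0, "tz": -0.02, "twist": 0}, {"tx": 0, "ty": 0, "tz": -0.04, "twist": 0}, {"tx": 0, "ty": 0, "tz": -0.06, "twist": 0}, {"tx": 0, "ty": 0, "tz": -0.08, "twist": 0}, {"tx": 0, "ty": 0, "tz": -0.1, "twist": 0}], "claw": 0, "grip_force": 50}}

```text
t: 5.4
eef_pos: [0.5144, -0.0991, 0.165]
ee_rot: [-3.139, 0.003, 0.06]
force: [-0.3, 6.0, -4.7]
width: 0.014
gripper_force: 49.9
```

Request:
{"name": "arm_command", "arguments": {"commands": [{"tx": 0, "ty": 0, "tz": -0.06, "twist": 0}, {"tx": 0, "ty": 0, "tz": -0.12, "twist": 0}, {"tx": 0, "ty": 0, "tz": -0.2, "twist": 0}, {"tx": 0, "ty": 0, "tz": -0.3, "twist": 0}, {"tx": 0, "ty": 0, "tz": -0.42, "twist": 0}, {"tx": 0, "ty": 0, "tz": -0.55, "twist": 0}, {"tx": 0, "ty": 0, "tz": -0.68, "twist": 0}, {"tx": 0, "ty": 0, "tz": -0.76, "twist": 0}]}}

```text
t: 6.07
eef_pos: [0.5158, -0.1007, 0.3598]
ee_rot: [3.141, -0.003, 0.061]
force: [1.7, -0.4, -1.6]
width: 0.0135
gripper_force: 50.0
```

```bash
python3 - <<'E'
from h import *
go((.560,.338,.38),-14); s=get_state();print(s["force"],s["width"],s["moment"])
save("side","pics/s2.png")
b=cv2.imread("pics/s2.png")[60:310,150:350]
cv2.imwrite("pics/s2c.png",cv2.resize(b,None,fx=2.4,fy=2.4,interpolation=cv2.INTER_CUBIC))
E
```

```text
t 6.07 pos [ 0.5158 -0.1007  0.3598] yaw 3.5 -> tx ty tz [ 0.283 -1.741 -0.005] twist 0.0972
[ 1.66532508 -0.42772447 -1.58062315] 0.013504972200586425 [-0.03018437 -0.22678329 -0.05143172]
```

View pics/s2c.png

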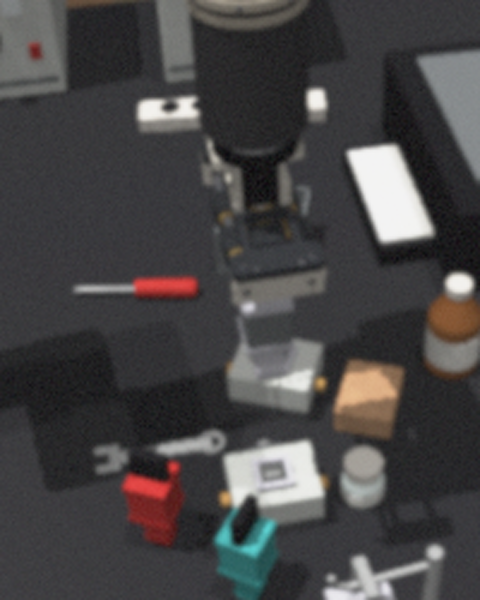

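The cartridge is out. It hangs at crop (265,330), and the empty socket shows at (272,472). Carrying it over to the crate now.

Request:
{"name": "arm_command", "arguments": {"commands": [{"tx": 0.02, "ty": -0.12, "tz": 0, "twist": 0}, {"tx": 0.04, "ty": -0.26, "tz": 0, "twist": 0}, {"tx": 0.06, "ty": -0.4, "tz": 0, "twist": 0}, {"tx": 0.08, "ty": -0.54, "tz": 0, "twist": 0}, {"tx": 0.1, "ty": -0.68, "tz": 0, "twist": 0}, {"tx": 0.12, "ty": -0.82, "tz": 0, "twist": 0}, {"tx": 0.14, "ty": -0.94, "tz": 0, "twist": 0}, {"tx": 0.14, "ty": -1, "tz": 0, "twist": 0}]}}

```text
t: 6.78
eef_pos: [0.5351, 0.1543, 0.3551]
ee_rot: [3.141, 0.002, 0.063]
force: [-0.2, -1.2, -2.0]
width: 0.0142
gripper_force: 50.0
```

Request:
{"name": "arm_command", "arguments": {"commands": [{"tx": 0.02, "ty": -0.1, "tz": 0, "twist": 0.02}, {"tx": 0.04, "ty": -0.22, "tz": 0, "twist": 0.04}, {"tx": 0.06, "ty": -0.34, "tz": 0, "twist": 0.06}, {"tx": 0.08, "ty": -0.46, "tz": 0, "twist": 0.08}, {"tx": 0.1, "ty": -0.58, "tz": 0, "twist": 0.097}, {"tx": 0.12, "ty": -0.67, "tz": 0, "twist": 0.097}, {"tx": 0.14, "ty": -0.72, "tz": 0, "twist": 0.097}, {"tx": 0.143, "ty": -0.741, "tz": 0, "twist": 0.097}]}}

```text
t: 7.45
eef_pos: [0.5597, 0.3399, 0.3548]
ee_rot: [3.139, 0.001, -0.242]
force: [0.5, 0.1, -2.4]
width: 0.0137
gripper_force: 50.0
```

```bash
python3 - <<'E'
from h import *
go((.560,.338,.1456+.02),-14); s=get_state();print(s["force"],s["width"],s["moment"])
E
```

```text
t 7.45 pos [0.5597 0.3399 0.3548] yaw -13.88 -> tx ty tz [0.003 0.007 0.833] twist 0.0006
[ 0.49416802  0.10102054 -2.4459411 ] 0.01366769931622888 [-0.13754294  0.04212762  0.00834423]
```

Request:
{"name": "arm_command", "arguments": {"commands": [{"tx": 0, "ty": 0.007, "tz": 0.1, "twist": 0}, {"tx": 0, "ty": 0.007, "tz": 0.22, "twist": 0}, {"tx": 0, "ty": 0.007, "tz": 0.34, "twist": 0}, {"tx": 0, "ty": 0.007, "tz": 0.46, "twist": 0}, {"tx": 0, "ty": 0.007, "tz": 0.58, "twist": 0}, {"tx": 0, "ty": 0.007, "tz": 0.69, "twist": 0}, {"tx": 0, "ty": 0.007, "tz": 0.78, "twist": 0}, {"tx": 0, "ty": 0.007, "tz": 0.83, "twist": 0}]}}

```text
t: 8.12
eef_pos: [0.5578, 0.3344, 0.1457]
ee_rot: [3.138, 0.003, -0.245]
force: [-0.6, -0.5, -2.2]
width: 0.014
gripper_force: 50.0
```

Request:
{"name": "arm_command", "arguments": {"commands": [{"tx": 0, "ty": 0, "tz": 0.01, "twist": 0}, {"tx": 0, "ty": 0, "tz": 0.02, "twist": 0}, {"tx": 0, "ty": 0, "tz": 0.03, "twist": 0}, {"tx": 0, "ty": 0, "tz": 0.04, "twist": 0}, {"tx": 0, "ty": 0, "tz": 0.05, "twist": 0}, {"tx": 0, "ty": 0, "tz": 0.055, "twist": 0}, {"tx": 0, "ty": 0, "tz": 0.06, "twist": 0}, {"tx": 0, "ty": 0, "tz": 0.06, "twist": 0}]}}

```text
t: 8.78
eef_pos: [0.5591, 0.3367, 0.1341]
ee_rot: [-3.141, -0.0, -0.244]
force: [0.2, -0.6, -2.3]
width: 0.0138
gripper_force: 50.0
```

Contact is expected at TCP z ≈ 0.127, so I'll creep down.

Request:
{"name": "arm_command", "arguments": {"commands": [{"tx": 0, "ty": 0, "tz": 0.006, "twist": 0}, {"tx": 0, "ty": 0, "tz": 0.012, "twist": 0}, {"tx": 0, "ty": 0, "tz": 0.018, "twist": 0}, {"tx": 0, "ty": 0, "tz": 0.022, "twist": 0}, {"tx": 0, "ty": 0, "tz": 0.026, "twist": 0}, {"tx": 0, "ty": 0, "tz": 0.028, "twist": 0}, {"tx": 0, "ty": 0, "tz": 0.028, "twist": 0}, {"tx": 0, "ty": 0, "tz": 0.028, "twist": 0}]}}

```text
t: 9.45
eef_pos: [0.5591, 0.3367, 0.127]
ee_rot: [3.142, 0.0, -0.244]
force: [-0.3, 1.1, -1.7]
width: 0.0142
gripper_force: 50.0
```

Request:
{"name": "arm_command", "arguments": {"commands": [{"tx": 0, "ty": 0, "tz": 0.004, "twist": 0}, {"tx": 0, "ty": 0, "tz": 0.006, "twist": 0}, {"tx": 0, "ty": 0, "tz": 0.008, "twist": 0}, {"tx": 0, "ty": 0, "tz": 0.01, "twist": 0}, {"tx": 0, "ty": 0, "tz": 0.01, "twist": 0}, {"tx": 0, "ty": 0, "tz": 0.01, "twist": 0}, {"tx": 0, "ty": 0, "tz": 0.01, "twist": 0}, {"tx": 0, "ty": 0, "tz": 0.01, "twist": 0}]}}

```text
t: 10.12
eef_pos: [0.5596, 0.3369, 0.1266]
ee_rot: [-3.14, -0.002, -0.243]
force: [-3.4, -1.4, 10.1]
width: 0.0137
gripper_force: 50.0
```

The foot is on the floor (10 N), so release and rise.

Request:
{"name": "arm_command", "arguments": {"commands": [{"tx": 0, "ty": 0, "tz": 0, "twist": 0}, {"tx": 0, "ty": 0, "tz": 0, "twist": 0}, {"tx": 0, "ty": 0, "tz": 0, "twist": 0}, {"tx": 0, "ty": 0, "tz": 0, "twist": 0}, {"tx": 0, "ty": 0, "tz": 0, "twist": 0}, {"tx": 0, "ty": 0, "tz": 0, "twist": 0}, {"tx": 0, "ty": 0, "tz": 0, "twist": 0}, {"tx": 0, "ty": 0, "tz": 0, "twist": 0}], "claw": 0.6}}

```text
t: 10.78
eef_pos: [0.5591, 0.3366, 0.1244]
ee_rot: [3.141, 0.0, -0.244]
force: [0.5, -0.5, 0.1]
width: 0.0519
gripper_force: 0.0
```

Request:
{"name": "arm_command", "arguments": {"commands": [{"tx": 0, "ty": 0, "tz": -0.05, "twist": 0}, {"tx": 0, "ty": 0, "tz": -0.12, "twist": 0}, {"tx": 0, "ty": 0, "tz": -0.22, "twist": 0}, {"tx": 0, "ty": 0, "tz": -0.34, "twist": 0}, {"tx": 0, "ty": 0, "tz": -0.46, "twist": 0}, {"tx": 0, "ty": 0, "tz": -0.55, "twist": 0}, {"tx": 0, "ty": 0, "tz": -0.6, "twist": 0}, {"tx": 0, "ty": 0, "tz": -0.6, "twist": 0}]}}

```text
t: 11.45
eef_pos: [0.5604, 0.3375, 0.2787]
ee_rot: [-3.137, -0.004, -0.243]
force: [0.1, 1.0, 0.4]
width: 0.0525
gripper_force: 0.0
```

```bash
python3 - <<'E'
from h import *
np.set_printoptions(precision=4,suppress=True)
save("side","pics/s3.png"); 
a=cv2.imread("pics/s3.png")
A=cv2.resize(a[100:220,190:340],(400,320),interpolation=cv2.INTER_CUBIC);B=cv2.resize(a[270:370,270:395],(400,320),interpolation=cv2.INTER_CUBIC)
cv2.imwrite("pics/s3c.png",np.hstack([A,B]))
P={}
for n in("side","top"):
    if n=="top": grab_frame(n)
    for q in("cover_grip","hook_tip","cover","socket_mouth","cartridge"):
        r=spot_point(q,n); print(n,q,[(np.round(x["uv"],1).tolist(),round(x["score"],2)) for x in r[:2]])
        if r:P[n,q]=r[0]["uv"]
for q in("cover_grip","hook_tip","cover","socket_mouth"):
    if ("side",q) in P and ("top",q) in P: print(q,*tri(("side",P["side",q]),("top",P["top",q])))
for c,yaw in(((.650,-.312),9.5),((.650,-.312),11)):
    c=np.array(c);t=np.radians(yaw);x=np.array([np.cos(t),np.sin(t)])
    print(yaw,c-.07*x,c-.104*x)
go((.578,-.325,.30),9.5)
E
```

```text
side cover_grip [([300.0, 306.2], 0.95), ([261.8, 167.2], 0.6)]
side hook_tip [([288.3, 299.6], 0.73)]
side cover [([301.9, 317.6], 0.63)]
side socket_mouth [([261.8, 254.2], 0.7)]
side cartridge [([218.7, 283.4], 0.89), ([249.9, 303.1], 0.64)]
top cover_grip [([396.0, 204.2], 0.62)]
top hook_tip [([403.8, 216.7], 0.68)]
top cover [([392.6, 205.5], 0.85)]
top socket_mouth [([317.7, 229.5], 0.94), ([266.9, 183.2], 0.48)]
top cartridge [([345.7, 241.8], 0.69), ([172.6, 215.7], 0.53)]
cover_grip [ 0.5749 -0.3215  0.1527] 0.006031779885741736
hook_tip [ 0.5423 -0.3288  0.1996] 0.0016831551435725668
cover [ 0.5771 -0.3249  0.1055] 0.0006860808383937457
socket_mouth [ 0.5097 -0.1103  0.0934] 0.002078990450673855
9.5 [ 0.581  -0.3236] [ 0.5474 -0.3292]
11 [ 0.5813 -0.3254] [ 0.5479 -0.3318]
t 12.05 pos [0.5591 0.3367 0.2742] yaw -13.97 -> tx ty tz [ 0.712  2.55  -0.027] twist -0.1304
```

View pics/s3c.png

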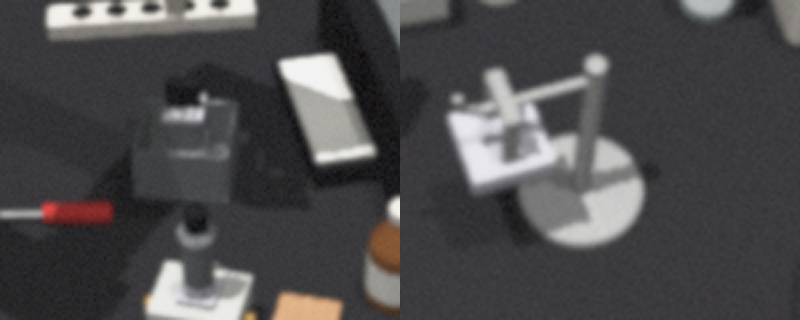

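The cartridge stands upright in the crate at crop (185,120). The cover hangs level on the hook at crop (505,115), with the tip at (457,98) and the post top at (595,62). Next is a hook pose fit from both views.

```bash
python3 - <<'E'
from h import *
from scipy.optimize import least_squares
np.set_printoptions(precision=4,suppress=True)
S=lambda x,y:((x-400)/3.2+270-.35,y/3.2+270-.35)
T=lambda x,y:(x/4+219.9,y/4+159.9)
L=[(S(595,60),"side",(0,0,.190)),(S(457,98),"side",(-.104,0,.192)),(T(708,71),"top",(0,0,.19)),(T(735,225),"top",(-.104,0,.192)),
(S(447,118),"side",(-.101,.031,.124)),
(T(650,150),"top",(-.039,.031,.124)),(T(738,133),"top",(-.039,-.031,.124)),(T(752,215),"top",(-.101,-.031,.124)),(T(663,233),"top",(-.101,.031,.124)),
(T(757,175),"top",(-.07,-.023,.18)),]
def w(p,q):
    c,s=np.cos(p[2]),np.sin(p[2]);return (p[0]+c*q[0]-s*q[1],p[1]+s*q[0]+c*q[1],q[2])
f=lambda p:np.concatenate([proj(n,w(p,q))[0]-u for u,n,q in L])
r=least_squares(f,[.65,-.312,.17],loss="soft_l1");p=r.x
print(p,np.degrees(p[2]));print(f(p).reshape(-1,2));print(w(p,(-.07,0,.165)))
g=w(p,(-.07,0,.3));go(g,np.degrees(p[2]))
E
```

```text
[ 0.6444 -0.3146  0.1574] 9.016488152658532
[[ 0.5759  1.9746]
 [ 0.3637  2.0262]
 [-0.4055  0.7484]
 [ 0.1214  0.5547]
 [ 0.4946  0.2675]
 [-0.5882 -0.5632]
 [-1.034   0.0816]
 [-0.5486  1.1942]
 [ 0.0881  0.3269]
 [-0.5712 -0.6339]]
(np.float64(0.5752844455796895), np.float64(-0.3255319581986202), 0.165)
t 12.05 pos [0.5591 0.3367 0.2742] yaw -13.97 -> tx ty tz [ 0.702  2.555 -0.027] twist -0.1277
```

Request:
{"name": "arm_command", "arguments": {"commands": [{"tx": 0.27, "ty": 1, "tz": -0.02, "twist": 0}, {"tx": 0.27, "ty": 1, "tz": -0.02, "twist": 0}, {"tx": 0.27, "ty": 1, "tz": -0.02, "twist": 0}, {"tx": 0.27, "ty": 1, "tz": -0.02, "twist": 0}, {"tx": 0.27, "ty": 1, "tz": -0.02, "twist": 0}, {"tx": 0.27, "ty": 1, "tz": -0.02, "twist": 0}, {"tx": 0.27, "ty": 1, "tz": -0.02, "twist": 0}, {"tx": 0.27, "ty": 1, "tz": -0.02, "twist": 0}], "claw": 0.9}}

```text
t: 12.72
eef_pos: [0.5642, 0.0749, 0.2801]
ee_rot: [-3.141, -0.001, -0.247]
force: [0.4, 0.4, -0.9]
width: 0.0788
gripper_force: 0.0
```

Request:
{"name": "arm_command", "arguments": {"commands": [{"tx": 0.27, "ty": 1, "tz": 0, "twist": 0}, {"tx": 0.27, "ty": 1, "tz": 0, "twist": 0}, {"tx": 0.27, "ty": 1, "tz": 0, "twist": 0}, {"tx": 0.27, "ty": 1, "tz": 0, "twist": 0}, {"tx": 0.27, "ty": 1, "tz": 0, "twist": 0}, {"tx": 0.27, "ty": 1, "tz": 0, "twist": 0}, {"tx": 0.27, "ty": 1, "tz": 0, "twist": 0}, {"tx": 0.27, "ty": 1, "tz": 0, "twist": 0}]}}

```text
t: 13.38
eef_pos: [0.5695, -0.1833, 0.279]
ee_rot: [3.141, 0.001, -0.247]
force: [-0.2, 0.2, -0.5]
width: 0.0788
gripper_force: 0.0
```

```bash
python3 - <<'E'
from h import *
go((.5755,-.3255,.29),9)
E
```

```text
t 13.38 pos [ 0.5695 -0.1833  0.279 ] yaw -14.15 -> tx ty tz [0.162 0.546 0.032] twist -0.1286
```

Request:
{"name": "arm_command", "arguments": {"commands": [{"tx": 0.16, "ty": 0.546, "tz": 0.02, "twist": -0.129}, {"tx": 0.16, "ty": 0.546, "tz": 0.02, "twist": -0.129}, {"tx": 0.16, "ty": 0.546, "tz": 0.02, "twist": -0.129}, {"tx": 0.16, "ty": 0.546, "tz": 0.02, "twist": -0.129}, {"tx": 0.16, "ty": 0.546, "tz": 0.02, "twist": -0.129}, {"tx": 0.16, "ty": 0.546, "tz": 0.02, "twist": -0.129}, {"tx": 0.16, "ty": 0.546, "tz": 0.02, "twist": -0.129}, {"tx": 0.16, "ty": 0.546, "tz": 0.02, "twist": -0.129}]}}

```text
t: 14.05
eef_pos: [0.5759, -0.3217, 0.2748]
ee_rot: [-3.142, -0.0, 0.163]
force: [0.1, 0.2, -0.1]
width: 0.0786
gripper_force: 0.0
```

```bash
python3 - <<'E'
from h import *
go((.5755,-.3255,.165),9); s=get_state(); e=s["eef_pos"]
import math
save("side","pics/s4.png")
a=cv2.imread("pics/s4.png")
for z in(0,):
    for sg in(-1,1):
        y=s["ee_rot"][2];u=proj("side",e-sg*.0394*np.array([math.sin(y),-math.cos(y),0]))[0];print(sg,u,(u-[230,220])*4)
cv2.imwrite("pics/s4c.png",cv2.resize(a[220:360,230:400],None,fx=4,fy=4,interpolation=cv2.INTER_CUBIC))
E
```

```text
t 14.05 pos [ 0.5759 -0.3217  0.2748] yaw 9.32 -> tx ty tz [-0.004  0.015  0.515] twist 0.0018
-1 [309.57665117 290.12487001] [318.30660467 280.49948004]
1 [296.8695132  261.33120659] [267.47805281 165.32482635]
```

View pics/s4c.png

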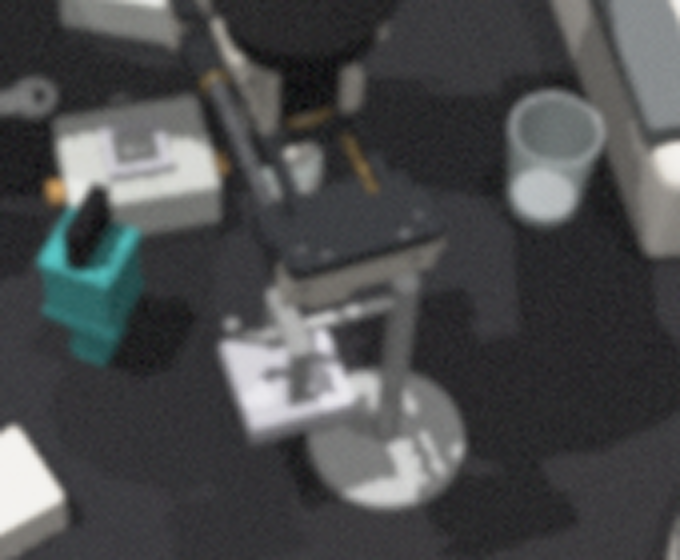

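The gripper sits squarely over the bail, with 16 mm of room per side. The bail is at crop (290,320) and the tip at (232,322). Descend and close gently.

Request:
{"name": "arm_command", "arguments": {"commands": [{"tx": -0.004, "ty": 0.015, "tz": 0.1, "twist": 0.002}, {"tx": -0.004, "ty": 0.015, "tz": 0.2, "twist": 0.002}, {"tx": -0.004, "ty": 0.015, "tz": 0.3, "twist": 0.002}, {"tx": -0.004, "ty": 0.015, "tz": 0.38, "twist": 0.002}, {"tx": -0.004, "ty": 0.015, "tz": 0.45, "twist": 0.002}, {"tx": -0.004, "ty": 0.015, "tz": 0.5, "twist": 0.002}, {"tx": -0.004, "ty": 0.015, "tz": 0.515, "twist": 0.002}, {"tx": -0.004, "ty": 0.015, "tz": 0.515, "twist": 0.002}]}}

```text
t: 14.77
eef_pos: [0.5748, -0.326, 0.1452]
ee_rot: [-3.141, 0.001, 0.156]
force: [-0.9, 0.1, 0.6]
width: 0.0791
gripper_force: 0.0
```

Request:
{"name": "arm_command", "arguments": {"commands": [{"tx": 0, "ty": 0, "tz": 0, "twist": 0}, {"tx": 0, "ty": 0, "tz": 0, "twist": 0}, {"tx": 0, "ty": 0, "tz": 0, "twist": 0}, {"tx": 0, "ty": 0, "tz": 0, "twist": 0}, {"tx": 0, "ty": 0, "tz": 0, "twist": 0}, {"tx": 0, "ty": 0, "tz": 0, "twist": 0}, {"tx": 0, "ty": 0, "tz": 0, "twist": 0}, {"tx": 0, "ty": 0, "tz": 0, "twist": 0}], "claw": 0, "grip_force": 20}}

```text
t: 15.43
eef_pos: [0.5751, -0.3271, 0.1462]
ee_rot: [3.141, -0.0, 0.155]
force: [-1.1, 1.2, 3.4]
width: 0.0462
gripper_force: 19.8
```

Request:
{"name": "arm_command", "arguments": {"commands": [{"tx": 0, "ty": 0, "tz": 0, "twist": 0}, {"tx": 0, "ty": 0, "tz": 0, "twist": 0}, {"tx": 0, "ty": 0, "tz": -0.03, "twist": 0}, {"tx": 0, "ty": 0, "tz": -0.06, "twist": 0}, {"tx": 0, "ty": 0, "tz": -0.09, "twist": 0}, {"tx": 0, "ty": 0, "tz": -0.12, "twist": 0}, {"tx": 0, "ty": 0, "tz": -0.136, "twist": 0}, {"tx": 0, "ty": 0, "tz": -0.136, "twist": 0}], "claw": 0, "grip_force": 40}}

```text
t: 16.1
eef_pos: [0.5756, -0.3274, 0.1815]
ee_rot: [3.14, -0.002, 0.155]
force: [-0.3, -0.2, -0.7]
width: 0.046
gripper_force: 39.6
```

Request:
{"name": "arm_command", "arguments": {"commands": [{"tx": -0.05, "ty": 0, "tz": 0, "twist": 0}, {"tx": -0.1, "ty": 0, "tz": 0, "twist": 0}, {"tx": -0.15, "ty": 0, "tz": 0, "twist": 0}, {"tx": -0.2, "ty": 0, "tz": 0, "twist": 0}, {"tx": -0.25, "ty": 0, "tz": 0, "twist": 0}, {"tx": -0.31, "ty": 0, "tz": 0, "twist": 0}, {"tx": -0.36, "ty": 0, "tz": 0, "twist": 0}, {"tx": -0.36, "ty": 0, "tz": 0, "twist": 0}]}}

```text
t: 16.77
eef_pos: [0.4831, -0.3413, 0.1802]
ee_rot: [-3.141, 0.0, 0.154]
force: [-0.9, 0.1, -1.7]
width: 0.0459
gripper_force: 39.6
```

```bash
python3 - <<'E'
from h import *
s=get_state();print(s["force"],s["width"],s["moment"])
save("side","pics/s5.png");a=cv2.imread("pics/s5.png")
cv2.imwrite("pics/s5c.png",cv2.resize(a[210:350,210:380],None,fx=4,fy=4,interpolation=cv2.INTER_CUBIC))
go((.5155,-.100,.30),3.5)
E
```

```text
[-0.94307435  0.13908629 -1.74937717] 0.04585201278354588 [-0.01868095  0.05158055 -0.01419215]
t 16.82 pos [ 0.4845 -0.3414  0.1803] yaw 8.83 -> tx ty tz [ 0.271 -0.935 -0.403] twist 0.0296
```

View pics/s5c.png

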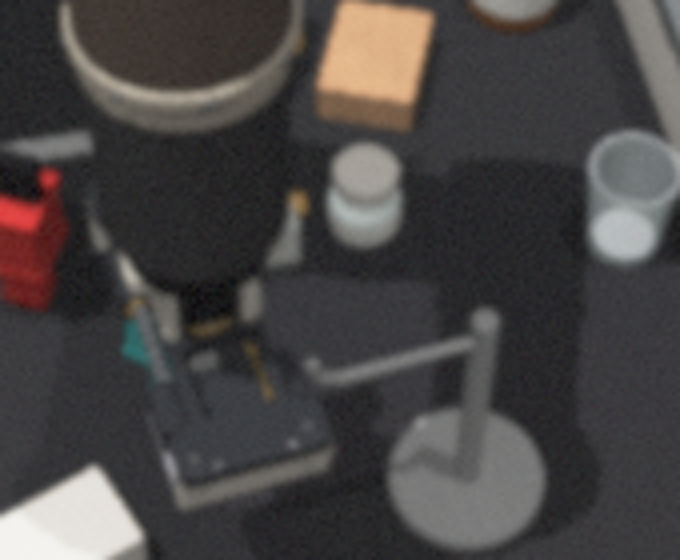

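The cover is free: the hook at crop (320,375) is empty and the force shows its weight. Raise it first, then carry it over.

Request:
{"name": "arm_command", "arguments": {"commands": [{"tx": 0, "ty": 0, "tz": -0.1, "twist": 0}, {"tx": 0, "ty": 0, "tz": -0.2, "twist": 0}, {"tx": 0, "ty": 0, "tz": -0.3, "twist": 0}, {"tx": 0, "ty": 0, "tz": -0.36, "twist": 0}, {"tx": 0.02, "ty": -0.1, "tz": -0.4, "twist": 0}, {"tx": 0.05, "ty": -0.22, "tz": -0.4, "twist": 0}, {"tx": 0.09, "ty": -0.34, "tz": -0.4, "twist": 0}, {"tx": 0.12, "ty": -0.44, "tz": -0.4, "twist": 0}]}}

```text
t: 17.48
eef_pos: [0.499, -0.2262, 0.2802]
ee_rot: [3.142, -0.001, 0.155]
force: [0.4, 0.1, -1.3]
width: 0.0462
gripper_force: 39.6
```

Request:
{"name": "arm_command", "arguments": {"commands": [{"tx": 0.03, "ty": -0.1, "tz": 0, "twist": 0.01}, {"tx": 0.06, "ty": -0.2, "tz": 0, "twist": 0.02}, {"tx": 0.09, "ty": -0.3, "tz": 0, "twist": 0.03}, {"tx": 0.12, "ty": -0.4, "tz": 0, "twist": 0.03}, {"tx": 0.15, "ty": -0.48, "tz": 0, "twist": 0.03}, {"tx": 0.15, "ty": -0.495, "tz": 0, "twist": 0.03}, {"tx": 0.15, "ty": -0.495, "tz": 0, "twist": 0.03}, {"tx": 0.15, "ty": -0.495, "tz": 0, "twist": 0.03}]}}

```text
t: 18.15
eef_pos: [0.5167, -0.0996, 0.2799]
ee_rot: [3.141, -0.0, 0.062]
force: [1.1, -0.2, -1.9]
width: 0.0458
gripper_force: 39.6
```

```bash
python3 - <<'E'
from h import *
go((.5155,-.100,.150),3.5)
E
```

```text
t 18.15 pos [ 0.5167 -0.0996  0.2799] yaw 3.55 -> tx ty tz [-0.005  0.001  0.596] twist 0.0003
```

Request:
{"name": "arm_command", "arguments": {"commands": [{"tx": -0.004, "ty": 0, "tz": 0.1, "twist": 0}, {"tx": -0.004, "ty": 0, "tz": 0.22, "twist": 0}, {"tx": -0.004, "ty": 0, "tz": 0.34, "twist": 0}, {"tx": -0.004, "ty": 0, "tz": 0.44, "twist": 0}, {"tx": -0.004, "ty": 0, "tz": 0.53, "twist": 0}, {"tx": -0.004, "ty": 0, "tz": 0.58, "twist": 0}, {"tx": -0.004, "ty": 0, "tz": 0.595, "twist": 0}, {"tx": -0.004, "ty": 0, "tz": 0.595, "twist": 0}]}}

```text
t: 18.82
eef_pos: [0.515, -0.1007, 0.1302]
ee_rot: [3.141, 0.002, 0.06]
force: [-0.6, -0.3, -0.9]
width: 0.0459
gripper_force: 39.6
```

```bash
python3 - <<'E'
from h import *
np.set_printoptions(precision=1,suppress=True)
save("side","pics/s6.png");a=cv2.imread("pics/s6.png")
cv2.imwrite("pics/s6c.png",cv2.resize(a[220:300,215:315],None,fx=7,fy=7,interpolation=cv2.INTER_CUBIC))
go((.5155,-.100,.118),3.5)
e=get_state()["eef_pos"];zo=e[2]+.019-.058;t=np.radians(3.5)
def box(c,hx,hy,z):
    P=[(c[0]+np.cos(t)*x*hx-np.sin(t)*y*hy,c[1]+np.sin(t)*x*hx+np.cos(t)*y*hy,z) for x,y in((-1,-1),(1,-1))]
    return ((proj("side",P)-[215,220]+.5)*7)
print("lid top",box(e,.031,.031,zo+.017),"skirt bottom",box(e,.031,.031,zo),"block top",box((.5155,-.1),.05,.04,.06),"block bottom",box((.5155,-.1),.05,.04,0))
E
```

```text
t 18.87 pos [ 0.5 -0.1  0.1] yaw 3.45 -> tx ty tz [-0.  -0.   0.1] twist -0.0003
lid top [[279.  272.6]
 [442.1 243.2]] skirt bottom [[281.2 300.1]
 [442.7 270.8]] block top [[239.9 377.5]
 [496.5 330.4]] block bottom [[248.9 466.3]
 [496.8 420.1]]
```

View pics/s6c.png

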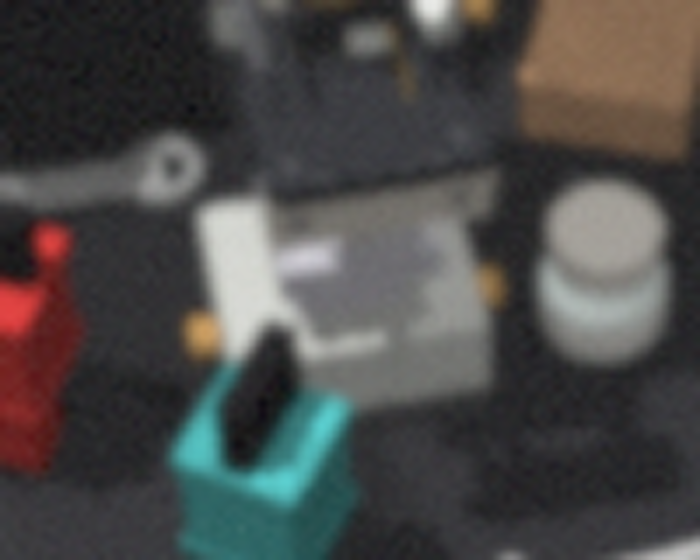

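The lid's left front corner shows at crop (283,273), against a prediction of (279,272). The block's right front corner agrees within 1 px. That is inside the 5 mm margin, so I'll lower slowly and watch the force.

Request:
{"name": "arm_command", "arguments": {"commands": [{"tx": -0.003, "ty": 0, "tz": 0.02, "twist": 0}, {"tx": -0.003, "ty": 0, "tz": 0.04, "twist": 0}, {"tx": -0.003, "ty": 0, "tz": 0.06, "twist": 0}, {"tx": -0.003, "ty": 0, "tz": 0.075, "twist": 0}, {"tx": -0.003, "ty": 0, "tz": 0.085, "twist": 0}, {"tx": -0.003, "ty": 0, "tz": 0.095, "twist": 0}, {"tx": -0.003, "ty": 0, "tz": 0.1, "twist": 0}, {"tx": -0.003, "ty": 0, "tz": 0.1, "twist": 0}]}}

```text
t: 19.53
eef_pos: [0.5147, -0.0997, 0.1058]
ee_rot: [3.142, 0.0, 0.061]
force: [-0.5, -0.6, -2.3]
width: 0.046
gripper_force: 39.6
```

Request:
{"name": "arm_command", "arguments": {"commands": [{"tx": 0, "ty": 0, "tz": 0.004, "twist": 0}, {"tx": 0, "ty": 0, "tz": 0.008, "twist": 0}, {"tx": 0, "ty": 0, "tz": 0.012, "twist": 0}, {"tx": 0, "ty": 0, "tz": 0.016, "twist": 0}, {"tx": 0, "ty": 0, "tz": 0.02, "twist": 0}, {"tx": 0, "ty": 0, "tz": 0.02, "twist": 0}, {"tx": 0, "ty": 0, "tz": 0.02, "twist": 0}, {"tx": 0, "ty": 0, "tz": 0.02, "twist": 0}]}}

```text
t: 20.2
eef_pos: [0.5148, -0.0998, 0.1011]
ee_rot: [3.142, -0.0, 0.061]
force: [0.0, -0.3, -1.1]
width: 0.046
gripper_force: 39.6
```

Request:
{"name": "arm_command", "arguments": {"commands": [{"tx": 0, "ty": 0, "tz": 0.002, "twist": 0}, {"tx": 0, "ty": 0, "tz": 0.004, "twist": 0}, {"tx": 0, "ty": 0, "tz": 0.006, "twist": 0}, {"tx": 0, "ty": 0, "tz": 0.008, "twist": 0}, {"tx": 0, "ty": 0, "tz": 0.01, "twist": 0}, {"tx": 0, "ty": 0, "tz": 0.01, "twist": 0}, {"tx": 0, "ty": 0, "tz": 0.01, "twist": 0}, {"tx": 0, "ty": 0, "tz": 0.01, "twist": 0}]}}

```text
t: 20.87
eef_pos: [0.515, -0.1001, 0.0995]
ee_rot: [3.141, -0.001, 0.061]
force: [-2.5, -0.8, 7.2]
width: 0.046
gripper_force: 39.7
```

Contact comes at TCP z = 0.0995. That is the expected seated height, since resting on the collar would give 0.107. Release.

Request:
{"name": "arm_command", "arguments": {"commands": [{"tx": 0, "ty": 0, "tz": 0, "twist": 0}, {"tx": 0, "ty": 0, "tz": 0, "twist": 0}, {"tx": 0, "ty": 0, "tz": 0, "twist": 0}, {"tx": 0, "ty": 0, "tz": 0, "twist": 0}, {"tx": 0, "ty": 0, "tz": 0, "twist": 0}, {"tx": 0, "ty": 0, "tz": 0, "twist": 0}, {"tx": 0, "ty": 0, "tz": 0, "twist": 0}, {"tx": 0, "ty": 0, "tz": 0, "twist": 0}], "claw": 0.85}}

```text
t: 21.53
eef_pos: [0.5148, -0.0997, 0.0985]
ee_rot: [3.142, 0.0, 0.061]
force: [0.3, -0.7, -0.8]
width: 0.0746
gripper_force: 0.0
```

Request:
{"name": "arm_command", "arguments": {"commands": [{"tx": 0, "ty": 0, "tz": -0.05, "twist": 0}, {"tx": 0, "ty": 0, "tz": -0.12, "twist": 0}, {"tx": 0, "ty": 0, "tz": -0.22, "twist": 0}, {"tx": 0, "ty": 0, "tz": -0.34, "twist": 0}, {"tx": 0, "ty": 0, "tz": -0.48, "twist": 0}, {"tx": 0, "ty": 0, "tz": -0.62, "twist": 0}, {"tx": 0, "ty": 0, "tz": -0.76, "twist": 0}, {"tx": 0, "ty": 0, "tz": -0.85, "twist": 0}]}}

```text
t: 22.2
eef_pos: [0.5155, -0.1, 0.3151]
ee_rot: [3.141, -0.004, 0.061]
force: [0.7, -0.7, 0.3]
width: 0.0741
gripper_force: 0.0
```

```bash
python3 - <<'E'
from h import *
save("side","pics/s7.png");a=cv2.imread("pics/s7.png")
A=cv2.resize(a[215:305,215:315],(445,400),interpolation=cv2.INTER_CUBIC);B=cv2.resize(a[120:360,150:360],(350,400),interpolation=cv2.INTER_CUBIC)
cv2.imwrite("pics/s7c.png",np.hstack([A,B]))
print(get_state()["eef_pos"],get_state()["width"])
E
```

```text
[ 0.51707477 -0.10028716  0.318791  ] 0.07444930112919414
```

View pics/s7c.png

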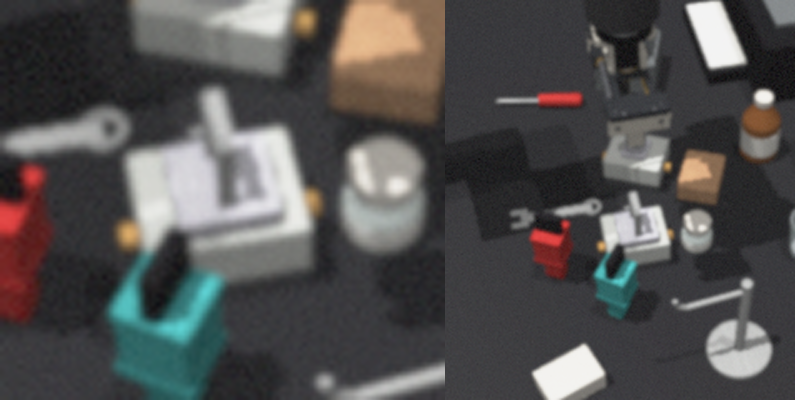

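The cover lies flat and centred on the block at crop (225,185), parallel to its edges. The look-alikes, the jar and the round cartridge have not moved.

```bash
python3 -c "
from station import *
print(job_done())"
```

```text
the job is handed in; nothing more can be done
None
```

The job is handed in, at about 22 s on the robot's clock: the spent square cartridge stands foot down in the crate, the dust cover sits flat over the emptied socket, and the last picture shows nothing else moved; `job_done()` returned no verdict.

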